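# Fill the gaps in the bottle tray

### The job

Two pockets of the six-pocket bottle tray in the cold store are empty. Take the two spare drink bottles of the same size as those in the tray from among the goods on the table beside it and stand one upright, fully down, in each empty pocket, setting them down rather than dropping them. Leave the four bottles that are already in the tray in their pockets.

Things in the scene. Friction and masses are not known exactly. Their poses are not given: they have to be found in the camera images.
- tray: fixed off-white bottle tray, 200 (its x) x 295 (its y) x 36 mm high, six square pockets, four holding a bottle, two empty. Origin: centre of its underside, on the table; z up. Pocket centres: x = -47.5, 47.5 and y = -95, 0, 95 mm in its frame. Pockets 76 mm square, 30 mm deep, floor 6 mm above the table. Handle loops stick out 17 mm at both y ends.
- spare_a_mid (a point): a spare white drink bottle, dark screw cap, 120 mm tall: body 54 mm across up to 84 mm, cap 38 mm across over the top 24 mm; 0.14-0.28 kg. Point: on its axis half-way up, 60 mm above its base; z to the cap. Upright on the table beside the tray; a bigger bottle (70 x 155 mm tall), a smaller one (40 x 82 mm) and an amber jar stand near it, at least 105 mm centre to centre.
- spare_b_mid (a point): a spare white drink bottle, dark screw cap, 120 mm tall: body 54 mm across up to 84 mm, cap 38 mm across over the top 24 mm; 0.14-0.28 kg. Point: on its axis half-way up, 60 mm above its base; z to the cap. Upright on the table beside the tray; a bigger bottle (70 x 155 mm tall), a smaller one (40 x 82 mm) and an amber jar stand near it, at least 105 mm centre to centre.
- bottle_1_mid (a point): a white drink bottle, dark screw cap, 120 mm tall: body 54 mm across up to 84 mm, cap 38 mm across over the top 24 mm; 0.14-0.28 kg. Point: on its axis half-way up, 60 mm above its base; z to the cap. Stands from the start in one of the tray's pockets (any), within 5 mm of its centre.
- bottle_2_mid (a point): a white drink bottle, dark screw cap, 120 mm tall: body 54 mm across up to 84 mm, cap 38 mm across over the top 24 mm; 0.14-0.28 kg. Point: on its axis half-way up, 60 mm above its base; z to the cap. Stands from the start in one of the tray's pockets (any), within 5 mm of its centre.
- bottle_3_mid (a point): a white drink bottle, dark screw cap, 120 mm tall: body 54 mm across up to 84 mm, cap 38 mm across over the top 24 mm; 0.14-0.28 kg. Point: on its axis half-way up, 60 mm above its base; z to the cap. Stands from the start in one of the tray's pockets (any), within 5 mm of its centre.
- bottle_4_mid (a point): a white drink bottle, dark screw cap, 120 mm tall: body 54 mm across up to 84 mm, cap 38 mm across over the top 24 mm; 0.14-0.28 kg. Point: on its axis half-way up, 60 mm above its base; z to the cap. Stands from the start in one of the tray's pockets (any), within 5 mm of its centre.
Mind the look-alikes: they are no part of the job. Leave any green or pink look-alike of the part that bears bottle_1_mid alone.

How it is judged (in metres and radians):
At the end, for the whole second after the job is handed in: All six bottles (the two spares and the four that were there) stand in the tray's pockets, one in each: centre within the pockets' area (65 mm in x and 113 mm in y of the tray's centre), base on the pocket floor within 10 mm, upright within 10 degrees, at rest (x of spare_a_mid in the frame of tray between -0.065 and 0.065 m and y of spare_a_mid in the frame of tray between -0.113 and 0.113 m and z of spare_a_mid in the frame of tray between 0.056 and 0.076 m and angle between each of spare_a_mid, spare_b_mid, bottle_1_mid, bottle_2_mid, bottle_3_mid, bottle_4_mid's own z axis and vertical below 0.175 rad and linear speed of each of spare_a, spare_b, bottle_1, bottle_2, bottle_3, bottle_4 below 0.03 m/s and x of spare_b_mid in the frame of tray between -0.065 and 0.065 m and y of spare_b_mid in the frame of tray between -0.113 and 0.113 m and z of spare_b_mid in the frame of tray between 0.056 and 0.076 m and x of bottle_1_mid in the frame of tray between -0.065 and 0.065 m and y of bottle_1_mid in the frame of tray between -0.113 and 0.113 m and z of bottle_1_mid in the frame of tray between 0.056 and 0.076 m and x of bottle_2_mid in the frame of tray between -0.065 and 0.065 m and y of bottle_2_mid in the frame of tray between -0.113 and 0.113 m and z of bottle_2_mid in the frame of tray between 0.056 and 0.076 m and x of bottle_3_mid in the frame of tray between -0.065 and 0.065 m and y of bottle_3_mid in the frame of tray between -0.113 and 0.113 m and z of bottle_3_mid in the frame of tray between 0.056 and 0.076 m and x of bottle_4_mid in the frame of tray between -0.065 and 0.065 m and y of bottle_4_mid in the frame of tray between -0.113 and 0.113 m and z of bottle_4_mid in the frame of tray between 0.056 and 0.076 m); the robot touches nothing.
It fails at once if a bottle that was already in the tray is taken out of its pocket (moved more than 40 mm) (distance of any of bottle_1_mid, bottle_2_mid, bottle_3_mid, bottle_4_mid from where it was at the start of the episode above 0.04 m).
It fails at once if a spare is dropped (free of the fingers and faster than 0.9 m/s, a fall of about 40 mm) ((contact force between spare_a and the fingers below 0.05 N and linear speed of spare_a above 0.9 m/s) or (contact force between spare_b and the fingers below 0.05 N and linear speed of spare_b above 0.9 m/s)).
It also fails if it takes over 64 s, if anything falls off the work surface, if the arm or the gripper's body presses on something with over 40 N, if the wrist force passes 120 N, or if a joint passes its speed limit or range.

### The arm

A 6-joint arm with a two-finger parallel gripper is mounted at the origin on the work surface. World frame = base frame: x ahead of the robot, y to its left, z up, the work surface at z = 0. Lengths are in mm, angles in rad, forces in N, time in s.
With the tool pointing down it reaches from about 300 to 775 mm from the base axis. Payload 14.6 kg.
Tool frame: the origin (TCP) lies at the very end of the fingers, on their centre line; the grasp point (between the pads) lies 19 mm behind it; z points along the fingers, y is the line along which they close (so a half turn about z gives the same grasp; the last joint's range is limited). The gripper opens to 94 mm and grips with 3 to 60 N. Pads are 16 mm wide; open, the fingers measure 119 mm over their backs; the gripper's body (75 mm by 177 mm) begins 78 mm behind the grasp point.
Start: joints at [-1.368, 0.3, 1.521, -0, 1.321, -0.067], TCP at [146.59, -530.095, 205.446] pointing down, gripper open.
Joint ranges: [-3.03, 3.03], [-0.79, 2.21], [0.23, 2.52], [-1.04, 4.18], [0, 3.07], [-2.55, 2.55]. Speed limits (rad/s): [2.22, 2.22, 2.57, 3.14, 3.14, 3.14].

### API

Orientations are given as [roll, pitch, yaw] about the fixed x, y, z axes, in that order (R = Rz(yaw) Ry(pitch) Rx(roll)).
In Python, from cell import manip, camera, get_calibration gives the robot as it stands. The module is installed in compiled form; this text tells all that it offers.
- The arm moves only by the tool jog_arm, never from a script. Its argument "plan" is one flat list of numbers, 6 for each row, row after row: the shift along the world's x, y, z in m, then the turn, a rotation vector about the world's x, y, z in degrees. A call has 1 to 20 rows; each row is the pose to reach, as a shift and turn from the pose commanded when the call began; what a row does not reach only later rows make up. A row lasts 1/10 s, in which the tool goes at most 50 mm and 8.59 degrees, less where a joint would pass 70% of its speed; a pose out of reach is approached as far as the arm can. A call with a gripper value outside its range is refused whole. "claw" is the finger opening in m, from 0 to 0.094, set as the call begins (left out, the last holds). The fingers move at their own pace and stop on an object; "force" is the grip in N (left out, the last holds). Time passes only in rows, so rows that repeat a pose let the fingers close. It gives the time, the measured TCP pose, the force, the opening and the grip force at its end, in the units of the state.
- manip.read_state(): the state, without advancing time (a new reading comes with each control period).
- camera(name): name is "side" or "top" or "wrist"; returns (picture, depth): 480x640x3 uint8, red, green, blue; 480x640 float32, mm along the optical axis (not along the pixel's ray), 0 where there is no reading.
- get_calibration(name): a dict with "fx", "fy", "cx", "cy" (pixels), "origin" and "attitude" of the camera in the world. Camera axes: x right, y down, z forward; pixel columns grow to the right and rows downward; lengths in mm; the calibration is good to about 2 mm. A picture is of the moment at which its call begins: read the wrist's pose just before it. get_calibration takes no time and is no camera call; for the wrist camera it gives the pose at the moment of the call.
- manip.sign_off(): hands the job in; it is judged then, once.
The state is a dict: "clock": time; "joints": joint angles; "qd": joint speeds; "effort": joint torques, N m; "eef_pos": TCP position; "eef_rot": TCP orientation; "wrist_force": force on the tool from outside, world axes, zero at the start; "moment": the same for the moment, N m; "finger_gap": finger opening in mm; "finger_force": force on a finger pad.
Only numpy, scipy, OpenCV 4.12 (cv2) and the standard library are available. Lean on these libraries where they do the work, as an engineer would, in place of code of your own. Each camera call takes 0.05 s, during which the arm holds its last target. There are 200 camera calls.

## Working session

There is one attempt and no reset: what is moved stays moved. The work goes in short steps, Python scripts to look and compute and a tool call to move; the robot and the scene stay as the last step left them, time stands still between calls to the robot, and variables do not carry over. Pictures are saved under pics/ and viewed, at most 10 in all, crops included, and the job is handed in when it is done.

Besides the shell and the picture viewer there is one more tool, called after "Call:" by a JSON object that holds its "api" and its "payload". jog_arm: Moves the arm, as the interface text tells. Its arguments: {"type":"object","properties":{"plan":{"type":"array"},"claw":{"type":"number"},"force":{"type":"number"}},"required":["plan"]}

```bash
mkdir -p pics; cat > h.py <<'E'
import numpy as np, cv2
from cell import manip, camera, get_calibration
def cloud(name):
    c=get_calibration(name); im,d=camera(name)
    v,u=np.mgrid[0:480,0:640]
    p=np.stack([(u-c['cx'])/c['fx']*d,(v-c['cy'])/c['fy']*d,d],-1)
    A=np.array(c['attitude'],float)
    if A.shape!=(3,3):
        from scipy.spatial.transform import Rotation as R
        A=R.from_euler('xyz',A.ravel()).as_matrix()
    P=p@A.T+np.array(c['origin']); P[d==0]=np.nan
    return im,d,P
E
python3 - <<'E'
from h import *
print(manip.read_state())
print(get_calibration('top'),get_calibration('side'))
im,d,P=cloud('top'); np.savez('top.npz',im=im,P=P)
cv2.imwrite('pics/top.png',im[...,::-1])
im2,d2,P2=cloud('side'); np.savez('side.npz',im=im2,P=P2)
cv2.imwrite('pics/side.png',im2[...,::-1])
print(np.nanmin(P.reshape(-1,3),0),np.nanmax(P.reshape(-1,3),0))
E
```

```text
{'clock': 0.0, 'joints': array([-1.36757559e+00,  3.00463573e-01,  1.52155706e+00,  5.63388537e-06,
        1.32070700e+00, -6.65842295e-02]), 'qd': array([ 0.00017956,  0.00044103,  0.00020596, -0.00011952, -0.00086386,
        0.00031474]), 'effort': array([-1.79866092e-04, -5.31812167e+01, -3.52737522e+01,  7.08525768e-02,
        2.44601921e-02, -1.08668087e-04]), 'eef_pos': array([ 146.55433639, -529.85061764,  204.90062158]), 'eef_rot': array([-3.14046055e+00, -8.09609739e-05,  2.69803521e-01]), 'wrist_force': array([ 0.36463762, -0.45419015,  0.16369182]), 'moment': array([-0.01001908,  0.0391397 ,  0.01184088]), 'finger_force': 0.0, 'finger_gap': 94.09908935549309}
{'fx': 433.6077638302609, 'fy': 433.6077638302609, 'cx': 327.25466774546777, 'cy': 240.83705766178633, 'origin': array([ 3.28181889e+02, -9.63515048e-01,  9.74940541e+02]), 'attitude': array([-2.93291199e+00, -2.08470904e-03, -1.62514468e+00])} {'fx': 488.4735746456496, 'fy': 488.4735746456496, 'cx': 323.24505352936995, 'cy': 238.5471087995575, 'origin': array([226.03595096, 617.10539785, 763.86348337]), 'attitude': array([-2.33750908,  0.01965334, -2.70240411])}
[   -1.87248265 -1494.1069952   -767.53355191] [1589.75847602 1385.18302983  694.193636  ]
```

View pics/top.png

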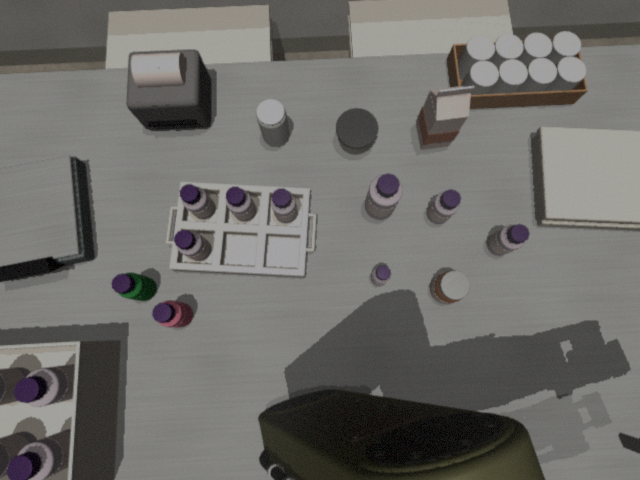

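View pics/side.png

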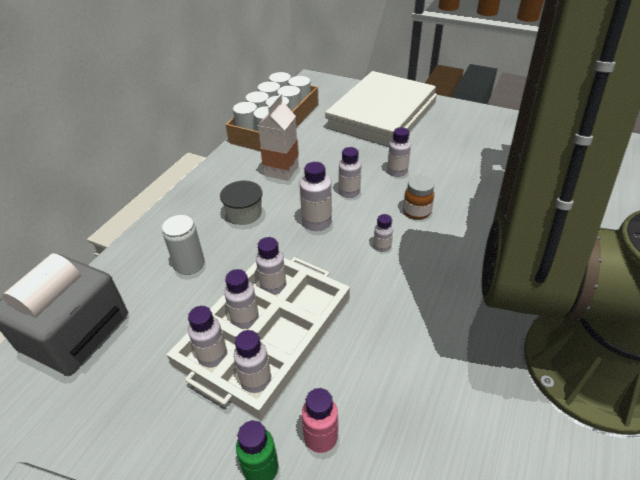

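```bash
python3 - <<'E'
import numpy as np,cv2
z=np.load('top.npz');P=z['P'];im=z['im'].astype(int)
h=P[...,2]
# caps tops and others: height-slabs
for lo,hi in((70,95),(110,135),(145,170)):
    m=((h>lo)&(h<hi)).astype(np.uint8)
    n,l,s,c=cv2.connectedComponentsWithStats(m)
    for i in range(1,n):
        if s[i,4]>60:
            q=P[l==i];print(lo,c[i].round(),s[i],np.median(q,0).round(1),(np.percentile(q,97,0)-np.percentile(q,3,0)).round(),im[l==i].mean(0).round())
E
```

```text
70 [524.  61.] [ 463   31  123   60 4916] [ 910.  -491.9   92.6] [120. 245.  21.] [140. 139. 138.]
70 [178. 105.] [132  59  73  59 555] [829.1 294.5  82.2] [115. 147.  23.] [36. 35. 34.]
70 [436. 127.] [421 104  40  33 269] [ 751.2 -259.8   83.1] [65. 72. 23.] [80. 66. 60.]
70 [275. 128.] [259 117  29  18 142] [775.9  88.4  83.3] [28. 58. 23.] [73. 72. 69.]
70 [199. 203.] [182 186  28  27 226] [609.6 251.5  89.7] [44. 47. 23.] [101.  94.  97.]
70 [242. 205.] [226 189  27  26 198] [599.5 160.1  90.2] [44. 49. 23.] [106.  99. 101.]
70 [285. 208.] [271 191  25  25 188] [589.   70.9  90.5] [39. 50. 22.] [111. 104. 106.]
70 [379. 205.] [367 190  32  22 126] [ 584.  -124.    83.3] [39. 58. 24.] [89. 83. 82.]
70 [443. 207.] [434 191  26  25 245] [ 572.8 -259.5   86. ] [45. 45. 20.] [113. 106. 109.]
70 [507. 239.] [498 224  27  26 276] [ 496.6 -387.9   85.7] [49. 39. 19.] [108. 102. 104.]
70 [195. 246.] [177 230  28  27 227] [516.  259.6  90.6] [48. 43. 24.] [98. 91. 94.]
70 [ 25. 269.] [  0 257  52  25 770] [492.2 619.9  77.1] [36. 96. 12.] [23. 23. 23.]
70 [383. 272.] [376 265  15  15 178]
[... 1909 characters left out ...]
27 367  36  40 717] [261.7 520.2 126.1] [64. 47. 21.] [106.  99. 102.]
110 [ 43. 457.] [ 18 440  40  40 779] [140.  519.8 126.1] [60. 53. 22.] [99. 92. 95.]
145 [156.  64.] [ 131   52   51   27 1139] [899.7 328.6 156. ] [49. 96. 15.] [157. 154. 152.]
145 [449. 108.] [430  86  40  35 653] [ 762.2 -276.3  157.7] [68. 69. 23.] [144. 138. 132.]
145 [388. 184.] [377 173  23  23 387] [ 611.4 -138.9  153.9] [39. 39.  9.] [71. 58. 81.]
145 [ 69. 399.] [   0  341   85  139 1370] [242.3 451.5 158.6] [226. 125.  16.] [106. 105. 101.]
145 [ 29. 389.] [ 14 376  31  27 624] [258.8 535.1 160.6] [39. 39. 16.] [47. 32. 59.]
145 [ 23. 466.] [  7 452  32  28 687] [130.5 534.8 160.6] [37. 40. 18.] [46. 31. 57.]
```

Candidates (top pixels):
- Chosen, white with a 120 mm top: A at (451,198), B at (519,233).
- Rejected by size: big bottle (387,184) at 154 mm, small bottle (383,272) at 82 mm, amber jar (454,285).
- Rejected by colour: green (122,283), pink (162,312).
- Bigger bottles in the corner box: (37,388), (30,463).

The tray spans about (170–312, 183–277), and its empty pockets are at (240,249) and (283,252). Next I refine the positions and take one close crop of the choice.

```bash
python3 - <<'E'
import numpy as np,cv2
z=np.load('top.npz');P=z['P'];im=z['im'];h=P[...,2]
def top(u,v,r=14):
    s=np.zeros(h.shape,bool);s[v-r:v+r,u-r:u+r]=1
    q=P[s&(h>60)];zt=np.percentile(q[:,2],98);q=q[q[:,2]>zt-3]
    (c,r)=cv2.minEnclosingCircle(q[:,:2].astype(np.float32));return np.r_[c,zt,r].round(1),q.mean(0).round(1)
for n,u,v in(('A',451,198),('B',519,233),('t1',189,193),('t2',235,195),('t3',281,197),('t4',184,239)):print(n,*top(u,v))
m=((h>31)&(h<41)).astype(np.uint8);m[:,:150]=0;m[:,330:]=0;m[:160]=0;m[300:]=0
n,l,s,c=cv2.connectedComponentsWithStats(m);k=1+s[1:,4].argmax()
q=P[l==k][:,:2].astype(np.float32);print(len(q),np.median(P[l==k][:,2]),cv2.minAreaRect(q))
# pocket holes: cast into xy
for u,v in((240,249),(283,252)):
    f=((h<28)).astype(np.uint8);n,l2,s2,c2=cv2.connectedComponentsWithStats(f,connectivity=4)
    q=P[l2==l2[v,u]];print(len(q),np.median(q,0),cv2.minAreaRect(q[:,:2].astype(np.float32)))
cv2.imwrite('pics/crop.png',cv2.resize(im[160:310,340:540,::-1],(800,600),interpolation=cv2.INTER_CUBIC))
E
```

```text
A [ 586.6 -273.7  121.4   18.5] [ 586.  -273.   119.8]
B [ 505.8 -403.5  121.7   19.1] [ 504.9 -402.5  120.2]
t1 [625.3 265.6 128.1  18.6] [625.5 265.  126.6]
t2 [615.4 171.5 127.8  18.4] [615.3 171.3 126.2]
t3 [606.4  77.  128.1  17.8] [606.9  76.7 126.5]
t4 [529.3 275.2 127.8  19. ] [529.5 275.6 126.3]
4604 35.40018299623728 ((568.349609375, 176.45140075683594), (330.5255126953125, 201.1315155029297), 83.99844360351562)
1111 [526.08646006 187.07863687   5.82789343] ((522.7947998046875, 183.9241180419922), (74.3645248413086, 74.92289733886719), 83.56938171386719)
1131 [515.63502468  90.10714989   5.7540537 ] ((512.9984130859375, 89.01068115234375), (74.70807647705078, 73.79855346679688), 84.29891967773438)
```

View pics/crop.png

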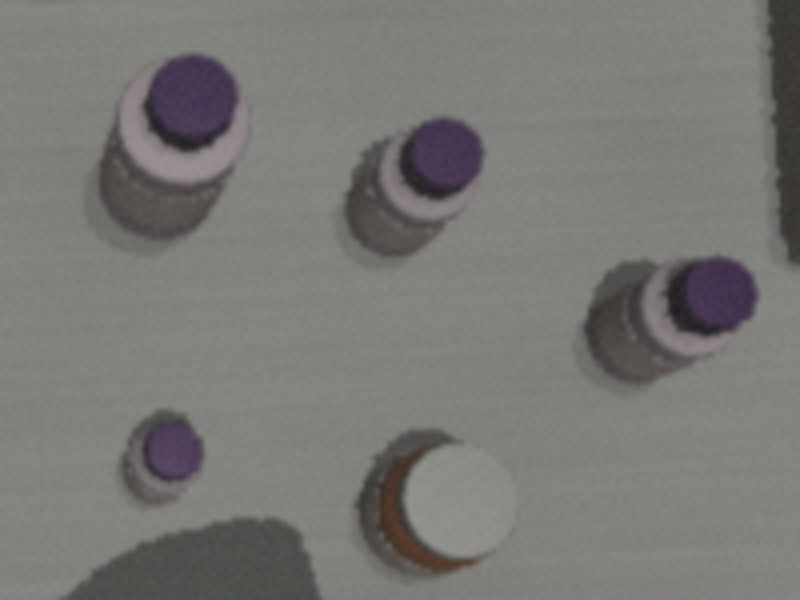

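The crop shows A's white body and dark cap at (445,155) and B's at (715,290). Both are mid-size, between the big bottle at (190,100) and the small one at (170,450). The tray fit and pocket holes agree within 3 mm. I'm moving over B.

Call:
{"api": "jog_arm", "payload": {"plan": [0.02,0.007,0,0,0,0,0.06,0.021,0,0,0,0,0.105,0.037,0,0,0,0,0.15,0.053,0,0,0,0,0.195,0.069,0,0,0,0,0.24,0.085,0,0,0,0,0.285,0.101,0,0,0,0,0.325,0.115,0,0,0,0,0.35,0.124,0,0,0,0,0.359,0.127,-0.005,0,0,0,0.359,0.127,-0.015,0,0,0,0.359,0.127,-0.015,0,0,0], "claw": 0.08, "force": 20}}

```text
clock: 1.3
eef_pos: [504.0, -403.2, 188.2]
eef_rot: [-3.139, 0.002, 0.269]
wrist_force: [-0.5, -0.7, -1.6]
finger_gap: 79.7
finger_force: 0.0
```

```bash
cat > w.py <<'E'
from h import *
s=manip.read_state();print(s['clock'],s['eef_pos'].round(1),s['eef_rot'].round(3),s['joints'].round(2),s['finger_gap'])
im,d,P=cloud('wrist');h=P[...,2]
E
python3 - <<'E'
from w import *
print(get_calibration('wrist')['origin'])
for X,Y in((505.5,-403),(586.3,-273.3)):
    m=(h>113)&(h<128)&(np.hypot(P[...,0]-X,P[...,1]-Y)<30)
    q=P[m];print(m.sum(), q.mean(0) if len(q) else 0, cv2.minEnclosingCircle(q[:,:2].astype(np.float32)) if len(q) else 0)
cv2.imwrite('pics/w1.png',im[...,::-1])
E
```

```text
1.3 [ 504.  -403.2  188.2] [-3.139e+00  2.000e-03  2.690e-01] [-0.73  0.53  1.24 -0.    1.38  0.57] 79.69254559405474
[ 579.81812571 -382.18683894  367.65441595]
2579 [ 509.01154354 -403.56279788  118.97247125] ((507.92578125, -404.1759033203125), 19.993478775024414)
3814 [ 589.39576642 -274.94053948  118.95082352] ((589.2944946289062, -273.7164001464844), 20.28129768371582)
```

View pics/w1.png

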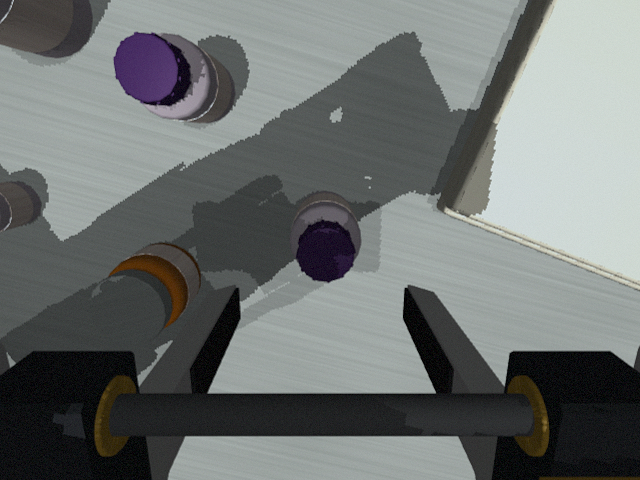

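The wrist view shows B's cap centred between the fingers at (326,250), about 3 mm further along x. I'm descending and gripping the cap.

Call:
{"api": "jog_arm", "payload": {"plan": [0.002,0,-0.02,0,0,0,0.003,0,-0.05,0,0,0,0.003,0,-0.08,0,0,0,0.003,0,-0.095,0,0,0,0.003,0,-0.1,0,0,0,0.003,0,-0.1,0,0,0,0.003,0,-0.1,0,0,0]}}

```text
clock: 2.05
eef_pos: [508.9, -403.7, 92.1]
eef_rot: [3.14, -0.001, 0.269]
wrist_force: [0.2, 1.2, 0.1]
finger_gap: 79.9
finger_force: 0.0
```

Call:
{"api": "jog_arm", "payload": {"plan": [0,0,0,0,0,0,0,0,0,0,0,0,0,0,0,0,0,0,0,0,0,0,0,0,0,0,0,0,0,0,0,0,0,0,0,0,0,0,0,0,0,0,0,0,0,0,0,0], "claw": 0.02, "force": 25}}

```text
clock: 2.85
eef_pos: [508.6, -403.1, 90.4]
eef_rot: [-3.142, 0.0, 0.27]
wrist_force: [0.7, -0.3, 0.5]
finger_gap: 37.3
finger_force: 25.0
```

Call:
{"api": "jog_arm", "payload": {"plan": [0,0,0.01,0,0,0,0,0,0.03,0,0,0,0,0,0.06,0,0,0,0,0,0.095,0,0,0,0,0,0.13,0,0,0,0,0,0.16,0,0,0,0,0,0.18,0,0,0,0,0,0.185,0,0,0,0,0,0.185,0,0,0]}}

```text
clock: 3.75
eef_pos: [508.6, -403.1, 275.7]
eef_rot: [3.141, -0.0, 0.27]
wrist_force: [-0.4, 0.2, -2.1]
finger_gap: 37.6
finger_force: 25.0
```

Call:
{"api": "jog_arm", "payload": {"plan": [0,0.01,0,0,0,0,0,0.03,0,0,0,0,0.001,0.06,0,0,0,0,0.002,0.095,0,0,0,0,0.003,0.13,0,0,0,0,0.004,0.17,0,0,0,0,0.005,0.21,0,0,0,0,0.006,0.25,0,0,0,0,0.007,0.29,0,0,0,0,0.008,0.33,0,0,0,0,0.009,0.37,0,0,0,0,0.01,0.41,0,0,0,0,0.011,0.45,0,0,0,0,0.012,0.49,0,0,0,0,0.013,0.525,0,0,0,0,0.0135,0.555,0,0,0,0,0.0135,0.575,0,0,0,0,0.0135,0.583,0,0,0,0,0.0135,0.586,0,0,0,0,0.0135,0.586,0,0,0,0]}}

```text
clock: 5.75
eef_pos: [521.9, 182.5, 275.0]
eef_rot: [3.141, 0.001, 0.27]
wrist_force: [-0.3, -0.9, -1.2]
finger_gap: 37.8
finger_force: 25.0
```

Call:
{"api": "jog_arm", "payload": {"plan": [0,0,0,0,0,0,0,0,0,0,0,0,0,0,0,0,0,0]}}

```text
clock: 6.05
eef_pos: [522.2, 182.4, 275.5]
eef_rot: [3.142, -0.0, 0.269]
wrist_force: [-0.4, -0.3, -1.4]
finger_gap: 37.8
finger_force: 25.0
```

```bash
python3 - <<'E'
from w import *
cv2.imwrite('pics/w2.png',im[...,::-1])
im,d,P=cloud('side');cv2.imwrite('pics/s2.png',im[...,::-1])
print(s['finger_force'],s['qd'].round(3))
E
```

```text
6.05 [522.2 182.4 275.5] [ 3.142 -0.     0.269] [ 0.27  0.26  1.41 -0.    1.47  1.57] 37.78182108952278
24.95301514863968 [ 0.006 -0.     0.001  0.001 -0.     0.002]
```

View pics/s2.png

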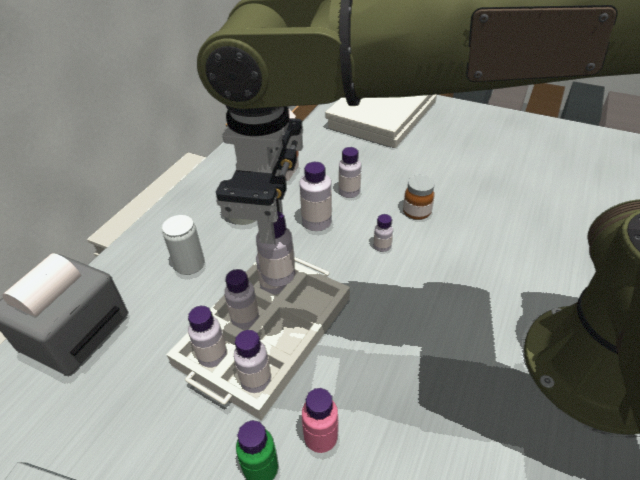

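The side view shows B hanging upright in the gripper at about (275,250), over the empty middle pocket. I'm lowering it to 1–2 mm above contact, then onto the floor.

Call:
{"api": "jog_arm", "payload": {"plan": [0,0,-0.01,0,0,0,0,0,-0.03,0,0,0,0,0,-0.06,0,0,0,0,0,-0.09,0,0,0,0,0,-0.115,0,0,0,0,0,-0.135,0,0,0,0,0,-0.15,0,0,0,0,0,-0.16,0,0,0,0,0,-0.168,0,0,0,0,0,-0.173,0,0,0,0,0,-0.176,0,0,0,0,0,-0.177,0,0,0,0,0,-0.177,0,0,0]}}

```text
clock: 7.45
eef_pos: [522.2, 182.9, 98.7]
eef_rot: [-3.142, -0.001, 0.27]
wrist_force: [0.6, 0.4, -2.3]
finger_gap: 37.2
finger_force: 25.0
```

Call:
{"api": "jog_arm", "payload": {"plan": [0,0,-0.001,0,0,0,0,0,-0.002,0,0,0,0,0,-0.002,0,0,0]}}

```text
clock: 7.75
eef_pos: [522.1, 182.9, 96.5]
eef_rot: [-3.142, -0.0, 0.27]
wrist_force: [-1.2, -0.2, -1.6]
finger_gap: 37.4
finger_force: 25.0
```

Call:
{"api": "jog_arm", "payload": {"plan": [0,0,0,0,0,0,0,0,0,0,0,0,0,0,0,0,0,0,0,0,0,0,0,0,0,0,0,0,0,0,0,0,0,0,0,0], "claw": 0.06}}

```text
clock: 8.35
eef_pos: [522.1, 182.9, 96.5]
eef_rot: [3.142, -0.0, 0.27]
wrist_force: [0.3, -0.8, 0.4]
finger_gap: 60.0
finger_force: 0.0
```

Call:
{"api": "jog_arm", "payload": {"plan": [0,0,0.01,0,0,0,0,0,0.04,0,0,0,0,0,0.08,0,0,0,0,0,0.12,0,0,0,0,0,0.13,0,0,0,0,0,0.13,0,0,0]}}

```text
clock: 8.95
eef_pos: [522.6, 183.1, 228.4]
eef_rot: [-3.142, -0.003, 0.27]
wrist_force: [-0.1, 0.3, 0.2]
finger_gap: 60.2
finger_force: 0.0
```

```bash
python3 - <<'E'
from w import *
n,l,st,c=cv2.connectedComponentsWithStats(((h>118)&(h<132)).astype(np.uint8))
for i in range(1,n):
    if st[i,4]>150: q=P[l==i];print(c[i].round(),st[i,4],q.mean(0).round(1),np.percentile(q[:,2],98).round(1))
cv2.imwrite('pics/w3.png',im[...,::-1])
E
```

```text
8.95 [522.6 183.1 228.4] [-3.142e+00 -3.000e-03  2.700e-01] [0.27 0.29 1.48 0.   1.37 1.57] 60.163205601685
[243.  66.] 2876 [627.4 266.2 125. ] 126.8
[374. 122.] 2538 [617.3 172.8 125.1] 126.7
[497. 172.] 2454 [608.2  79.3 124.9] 126.7
[201. 202.] 2262 [532.1 275.7 124.9] 126.6
[323. 248.] 2027 [522.4 182.5 125. ] 126.6
[ 23. 262.] 1683 [449.7 399.4 119.3] 120.7
[118. 345.] 475 [398.  320.4 119.2] 120.5
```

View pics/w3.png

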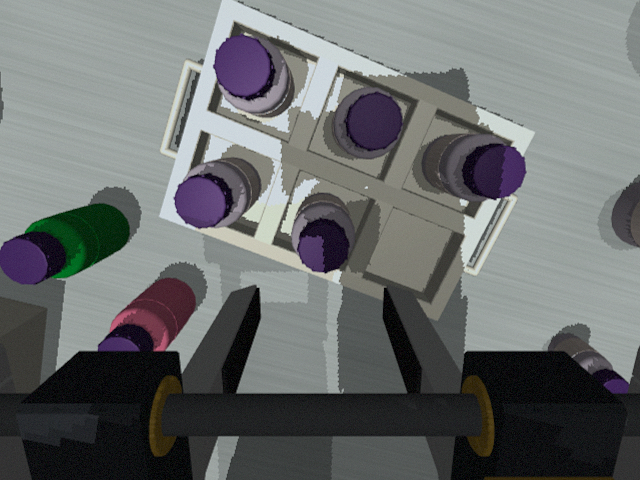

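The wrist view shows B upright in the middle pocket, with its cap at (323,248) and its top at 126.6 mm like the others. The last empty pocket is at (412,255). I'm going to A.

Call:
{"api": "jog_arm", "payload": {"plan": [0.001,-0.01,0,0,0,0,0.005,-0.035,0,0,0,0,0.011,-0.075,0,0,0,0,0.018,-0.12,0,0,0,0,0.025,-0.165,0,0,0,0,0.031,-0.21,0,0,0,0,0.038,-0.255,0,0,0,0,0.045,-0.3,0,0,0,0,0.051,-0.345,0,0,0,0,0.057,-0.385,0,0,0,0,0.062,-0.42,0,0,0,0,0.065,-0.445,0,0,0,0,0.0665,-0.456,0,0,0,0,0.0665,-0.456,-0.02,0,0,0,0.0665,-0.456,-0.035,0,0,0,0.0665,-0.456,-0.035,0,0,0,0.0665,-0.456,-0.035,0,0,0], "claw": 0.08}}

```text
clock: 10.7
eef_pos: [588.6, -272.5, 191.4]
eef_rot: [-3.141, 0.0, 0.271]
wrist_force: [-0.6, 0.4, 0.6]
finger_gap: 80.1
finger_force: 0.0
```

```bash
python3 - <<'E'
from w import *
m=(h>113)&(h<128)&(np.hypot(P[...,0]-588,P[...,1]+274)<30)
q=P[m];v,u=np.nonzero(m);print(m.sum(),u.mean(),v.mean(),q.mean(0),cv2.minEnclosingCircle(q[:,:2].astype(np.float32)))
E
```

```text
10.7 [ 588.6 -272.5  191.4] [-3.141  0.     0.271] [-0.49  0.53  1.23  0.    1.38  0.81] 80.0594158586789
2487 324.33574587856856 257.0952955367913 [ 590.32285115 -273.18782326  119.03657516] ((589.16552734375, -273.382080078125), 19.832942962646484)
```

Centred within 1 mm, so I descend and grip.

Call:
{"api": "jog_arm", "payload": {"plan": [0,-0.001,-0.02,0,0,0,0.0005,-0.001,-0.05,0,0,0,0.0005,-0.001,-0.08,0,0,0,0.0005,-0.001,-0.095,0,0,0,0.0005,-0.001,-0.101,0,0,0,0.0005,-0.001,-0.101,0,0,0,0.0005,-0.001,-0.101,0,0,0]}}

```text
clock: 11.45
eef_pos: [589.8, -274.4, 92.1]
eef_rot: [3.14, -0.002, 0.27]
wrist_force: [0.6, -0.2, 0.2]
finger_gap: 79.6
finger_force: 0.0
```

Call:
{"api": "jog_arm", "payload": {"plan": [0,0,0,0,0,0,0,0,0,0,0,0,0,0,0,0,0,0,0,0,0,0,0,0,0,0,0,0,0,0,0,0,0,0,0,0,0,0,0,0,0,0,0,0,0,0,0,0], "claw": 0.02, "force": 25}}

```text
clock: 12.25
eef_pos: [589.1, -274.1, 90.5]
eef_rot: [-3.142, -0.0, 0.27]
wrist_force: [-0.4, 0.2, 0.9]
finger_gap: 37.6
finger_force: 25.0
```

Call:
{"api": "jog_arm", "payload": {"plan": [0,0,0.01,0,0,0,0,0,0.03,0,0,0,0,0,0.06,0,0,0,0,0,0.095,0,0,0,0,0,0.13,0,0,0,0,0,0.16,0,0,0,0,0,0.18,0,0,0,0,0,0.185,0,0,0,0,0,0.185,0,0,0]}}

```text
clock: 13.15
eef_pos: [589.1, -274.1, 275.7]
eef_rot: [3.141, -0.0, 0.27]
wrist_force: [0.4, 0.5, -3.2]
finger_gap: 36.9
finger_force: 25.0
```

Call:
{"api": "jog_arm", "payload": {"plan": [-0.002,0.01,0,0,0,0,-0.008,0.03,0,0,0,0,-0.016,0.06,0,0,0,0,-0.025,0.095,0,0,0,0,-0.034,0.13,0,0,0,0,-0.042,0.165,0,0,0,0,-0.05,0.2,0,0,0,0,-0.057,0.235,0,0,0,0,-0.063,0.27,0,0,0,0,-0.068,0.3,0,0,0,0,-0.072,0.325,0,0,0,0,-0.075,0.345,0,0,0,0,-0.076,0.357,0,0,0,0,-0.0765,0.362,0,0,0,0,-0.0765,0.362,0,0,0,0,-0.0765,0.362,0,0,0,0,-0.0765,0.362,0,0,0,0]}}

```text
clock: 14.85
eef_pos: [512.7, 87.2, 275.3]
eef_rot: [3.142, 0.0, 0.269]
wrist_force: [0.1, -0.2, -1.4]
finger_gap: 37.4
finger_force: 25.0
```

Call:
{"api": "jog_arm", "payload": {"plan": [0,0,-0.01,0,0,0,0,0,-0.03,0,0,0,0,0,-0.06,0,0,0,0,0,-0.09,0,0,0,0,0,-0.115,0,0,0,0,0,-0.125,0,0,0,0,0,-0.125,0,0,0]}}

```text
clock: 15.55
eef_pos: [512.1, 87.6, 149.3]
eef_rot: [-3.141, 0.002, 0.269]
wrist_force: [-0.5, 0.2, -0.4]
finger_gap: 37.4
finger_force: 25.0
```

```bash
python3 - <<'E'
from w import *
im,d,P=cloud('side');cv2.imwrite('pics/s4.png',im[...,::-1])
E
```

```text
15.55 [512.1  87.6 149.3] [-3.141e+00  2.000e-03  2.690e-01] [ 0.1   0.29  1.67 -0.    1.18  1.4 ] 37.38070851728928
```

View pics/s4.png

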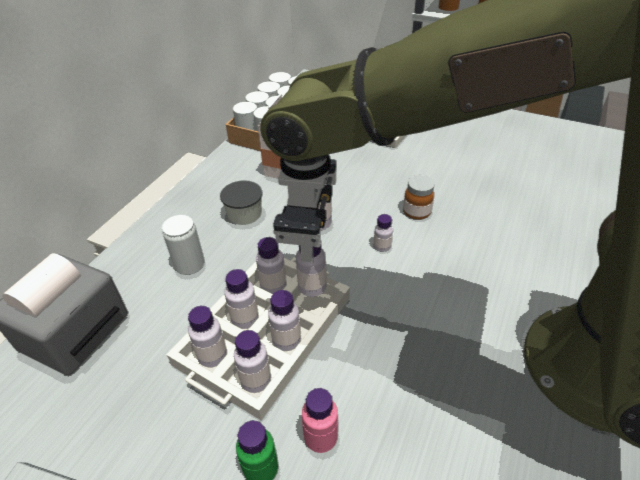

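The side view shows A upright at about (312,270) over the last pocket, and the other five bottles in place. I'm setting it down.

Call:
{"api": "jog_arm", "payload": {"plan": [0,0,-0.01,0,0,0,0,0,-0.022,0,0,0,0,0,-0.034,0,0,0,0,0,-0.043,0,0,0,0,0,-0.049,0,0,0,0,0,-0.052,0,0,0,0,0,-0.053,0,0,0,0,0,-0.054,0,0,0,0,0,-0.054,0,0,0,0,0,-0.054,0,0,0]}}

```text
clock: 16.65
eef_pos: [512.7, 87.9, 96.7]
eef_rot: [3.142, -0.0, 0.27]
wrist_force: [0.3, 0.1, -1.3]
finger_gap: 37.5
finger_force: 25.0
```

Call:
{"api": "jog_arm", "payload": {"plan": [0,0,0,0,0,0,0,0,0,0,0,0,0,0,0,0,0,0,0,0,0,0,0,0,0,0,0,0,0,0,0,0,0,0,0,0], "claw": 0.06}}

```text
clock: 17.25
eef_pos: [512.6, 87.9, 96.5]
eef_rot: [-3.142, -0.0, 0.27]
wrist_force: [-0.2, 0.1, 0.4]
finger_gap: 60.1
finger_force: 0.0
```

Call:
{"api": "jog_arm", "payload": {"plan": [0,0,0.01,0,0,0,0,0,0.04,0,0,0,0,0,0.08,0,0,0,0,0,0.12,0,0,0,0,0,0.13,0,0,0,0,0,0.13,0,0,0]}}

```text
clock: 17.85
eef_pos: [513.1, 88.0, 228.3]
eef_rot: [3.141, -0.003, 0.27]
wrist_force: [0.7, 1.5, -0.5]
finger_gap: 60.0
finger_force: 0.0
```

```bash
python3 - <<'E'
from w import *
n,l,st,c=cv2.connectedComponentsWithStats(((h>118)&(h<132)).astype(np.uint8))
for i in range(1,n):
    if st[i,4]>150: q=P[l==i];print(c[i].round(),st[i,4],q.mean(0).round(1),np.percentile(q[:,2],98).round(1))
cv2.imwrite('pics/w5.png',im[...,::-1])
E
```

```text
17.85 [513.1  88.  228.3] [ 3.141e+00 -3.000e-03  2.700e-01] [0.1  0.21 1.57 0.   1.35 1.4 ] 59.99431705613609
[103.  18.] 2252 [621.9 263.1 124.7] 126.7
[242.  67.] 2879 [617.2 171.6 125. ] 126.7
[374. 121.] 2552 [608.3  78.  125.1] 126.7
[ 70. 153.] 2641 [532.  274.6 124.7] 126.7
[629. 201.] 1357 [ 604.6 -117.7  121.2] 125.6
[200. 202.] 2267 [522.5 181.3 124.9] 126.7
[322. 246.] 2034 [513.9  88.8 125. ] 126.5
[ 11. 320.] 833 [388.6 310.2 119.2] 120.6
```

View pics/w5.png

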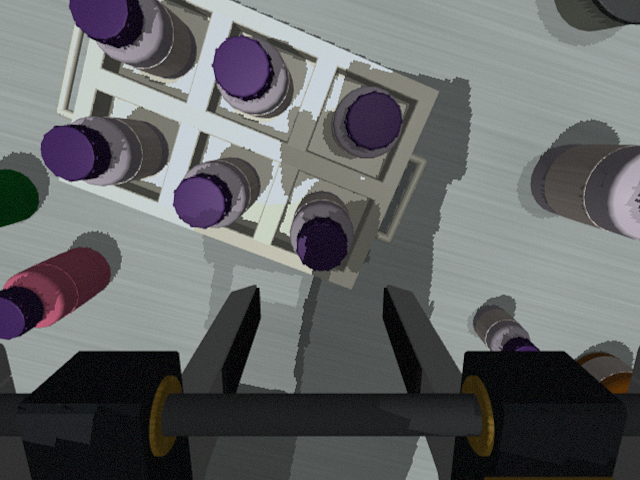

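All six caps read 126.5–126.7 mm. The last one is at (322,246), every bottle is upright in its pocket, and the gripper is clear.

```bash
python3 -c "
from cell import manip; print(manip.sign_off())"
```

```text
the job is handed in; nothing more can be done
None
```

Both spare bottles stand upright and fully down in the two empty pockets, the four original bottles are still in theirs, and the job was handed in at about 18 s; the sign-off returned no verdict.

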